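# Lock the bayonet lid of a sample pot

### The arm

A 7-joint arm with a two-finger parallel gripper is mounted at the origin on a cart in front of the work surface, level with it; the furniture and walls round the work are solid. World frame = base frame: x ahead of the robot, y to its left, z up, the work surface at z = 0. Lengths are in mm, angles in rad, forces in N, time in s.
With the tool pointing down it reaches from about 400 to 875 mm from the base axis. Payload 4.4 kg.
Tool frame: the origin (TCP) lies midway between the tips of the shut fingers; the grasp point (between the pads) lies 19 mm behind it (ctrl.grip_point_offset is the distance from the TCP to the grasp point, in mm); z points along the fingers, y is the direction in which the jaws open and shut (so a half turn about z gives the same grasp; the last joint's range is limited). The gripper opens to 85 mm and grips with 20 to 120 N. Pads are 22 mm wide; open, the fingers measure 114 mm over their backs; the gripper's body (76 mm by 85 mm) begins 54 mm behind the grasp point. The pads swing forward as they close: fully open they stand 13 mm farther back than shut.
Start: joints at [1.191, 0.628, 0.038, 1.517, -0.027, 0.996, -0.02], TCP at [200.667, -618.264, 231.313] pointing down, gripper open.
Joint ranges: [-3.06, 3.06], [-0.37, 2.12], [-1.25, 1.32], [0.18, 2.47], [-1.1, 4.24], [0.23, 1.98], [-2.94, 2.94]. Speed limits (rad/s): [2.57, 2.57, 3.14, 3.14, 3.14, 3.14, 3.14].

### API

Orientations are given as [roll, pitch, yaw] about the fixed x, y, z axes, in that order (R = Rz(yaw) Ry(pitch) Rx(roll)).
In Python, from cell import ctrl, imaging, models gives the robot as it stands. The module is installed in compiled form; this text tells all that it offers.
- The arm moves only by the tool drive_tool, never from a script. Its argument "deltas" is text: rows parted by semicolons, each of 5 numbers parted by spaces: the shift along the tool's x, y, z in m, then the turn about the tool's z in degrees, then the finger opening in m, from 0 to 0.0854. A call has 1 to 12 rows; each row is the pose to reach, as a shift and turn from the pose commanded when the call began, along the tool's axes at that moment; what a row does not reach only later rows make up. A row lasts 1/8 s, in which the tool goes at most 62.5 mm and 10.7 degrees, less where a joint would pass 70% of its speed; a pose out of reach is approached as far as the arm can. A call with a gripper value outside its range is refused whole. The fingers move at their own pace and stop on an object; the grip force is fixed at half the most. Time passes only in rows, so rows that repeat a pose let the fingers close. It gives the time, the measured TCP pose, the force and the opening at its end, in the units of the state.
- ctrl.read_state(): the state, without advancing time (a new reading comes with each control period).
- imaging.get_image(name): name is "scene" or "top"; returns a dict with "color" (480x640x3 uint8, red, green, blue), "range_z" (480x640 float32, mm along the optical axis (not along the pixel's ray), 0 where there is no reading), "vfov" (degrees; the focal length in pixels is half the picture's height over the tangent of half this angle, whatever the lens; pixels are square), "cx", "cy" (the principal point, pixels), "extrinsics" (4x4, takes a point from camera to world coordinates). Camera axes: x right, y down, z forward; pixel columns grow to the right and rows downward; lengths in mm; the calibration is good to about 2 mm. A picture is of the moment at which its call begins.
- ctrl.finish_job(): hands the job in, once; it reports no verdict.
Trained networks look in a picture, given as the dict that the camera call returned (one of the last four; its "shot" number tells which), for a name from the list of things; names that differ only in an ending like _2 or _b are one class to them, and where a whole thing is asked for, a point or a joint stands for the part that bears it (a point fixed in the world has none). Each returns a list of dicts, best first, with "score" (0 to 1); they miss things now and then, are a little off and sometimes report something else, mostly with a low value. They report only what shows in the picture. A call takes as long as a camera call.
- models.spot_in(picture, thing): "point" ([column, row] in pixels, amid what is visible of it).
- models.landmark_of(picture, thing): "point" ([column, row] in pixels: a listed point, or the origin of a listed thing).
The state is a dict: "clock": time; "qpos": joint angles; "qd": joint speeds; "tau": joint torques, N m; "eef_pos": TCP position; "tool_rot": TCP orientation; "force": force on the tool from outside, world axes, zero at the start; "torque": the same for the moment, N m; "width": finger opening in mm.
Only numpy, scipy, OpenCV 4.12 (cv2) and the standard library are available. Lean on these libraries where they do the work, as an engineer would, in place of code of your own. Each camera call takes 0.05 s, during which the arm holds its last target.

### The job

Two identical aluminium sample pots with spring-loaded bayonet lids stand on the bench. One lid is already locked; the other was left unlocked and stands up higher. Lock the higher one: push it down against its spring, turn it clockwise (seen from above) about 60 degrees, and let it spring up into its notch so that it stays locked; leave the other pot alone.

Things in the scene. Friction and masses are not known exactly. Their poses are not given: they have to be found in the camera images.
- open_pot: The unlocked pot: round aluminium pot fixed to the bench on a 92 x 92 x 9 mm grey foot plate; collar of 70 mm outer diameter with two J-shaped slots, rim 86 mm above the bench. Its grey lid is a 51 mm round plug in the collar, flat top 20 mm above the rim while unlocked (a black seal ring shows), 12 mm when locked, 3 mm when fully down. Origin: centre of the plate's underside.
- lid_bar (a point): Centre of the grip bar on the unlocked pot's lid: a grey upright bar 46 mm long, 14 mm thick, 26 mm high, standing across the plug's flat top. This point is 13 mm above that flat top (119 mm above the bench while unlocked). x along the bar, y across its thickness, z up. A steel pin sticks out of the plug under each end of the bar. The lid cannot be lifted out.
- lid_press (a joint): How far that lid is pushed straight down, in m: 0 up (unlocked), 0.017 fully down. The spring takes about 5 N to start and 12 N fully down. The lid can turn from unlocked to locked only while pushed down 0.012 to 0.017. Once turned and released it springs up to 0.008 and rests there, held by a lip.
- lid_turn (a joint): How far that lid is turned clockwise seen from above, in rad: 0 to 0.1 at the start; the locking notch lies from 0.75 to 1.22 (aim for 1.05, that is 60 degrees); end stop at 1.22. It turns easily and stays where it is left.
- locked_pot: The other pot, of the same size and shape, its lid already locked: plug top 12 mm above the rim with the black seal ring hidden in the collar, top of its grip bar 124 mm above the bench (the unlocked one's is at 132 mm). Origin at the centre of the underside of its foot plate, z up. To be left alone.

How it is judged (in metres and radians):
On the way, in this order (a step that is already met when the one before it is completed fails the run):
1. the lid is pushed down against its spring (value of joint lid_press above 0.0105 m), for 0.05 s.
2. the lid is turned clockwise while pushed down (value of joint lid_turn above 0.7 rad and value of joint lid_press above 0.0095 m), for 0.05 s.
At the end, for the whole second after the job is handed in: The lid that was up is turned clockwise by more than 0.7 rad (40 degrees), has sprung back up into its locking notch (6 to 9.5 mm below its unlocked height), and is at rest (value of joint lid_turn above 0.7 rad and value of joint lid_press between 0.006 and 0.0095 m and velocity of joint lid_press below 0.01 m/s and velocity of joint lid_turn below 0.1 rad/s); the robot touches nothing.
It fails at once if the pot that was already locked is touched with more than 3 N (contact force between locked_pot and the fingers above 3 N or contact force between locked_pot and the arm above 3 N).
It also fails if it takes over 32 s, if anything falls off the work surface, if the arm or the gripper's body presses on something with over 40 N, if the wrist force passes 120 N, or if a joint passes its speed limit or range.

## Working session

There is one attempt and no reset: what is moved stays moved. The work goes in short steps, Python scripts to look and compute and a tool call to move; the robot and the scene stay as the last step left them, time stands still between calls to the robot, and variables do not carry over. Pictures are saved under pics/ and viewed, and the job is handed in when it is done.

Besides the shell and the picture viewer there is one more tool, called after "Request:" as name(argument=value, ...), one argument or row to a line, values as JSON. drive_tool: Moves the arm, as the interface text tells. Its arguments: {"type":"object","properties":{"deltas":{"type":"string"}},"required":["deltas"]}

```bash
mkdir -p pics; python3 - <<'E'
from cell import ctrl, imaging, models
import cv2,numpy as np
s=ctrl.read_state();print({k:np.round(v,3) for k,v in s.items()}, ctrl.grip_point_offset)
for n in("scene","top"):
    p=imaging.get_image(n);np.savez(f"pics/{n}0.npz",**{k:p[k] for k in("color","range_z","extrinsics","vfov","cx","cy")})
    cv2.imwrite(f"pics/{n}0.png",p["color"][:,:,::-1])
    f=240/np.tan(np.radians(p["vfov"]/2));E=np.array(p["extrinsics"])
    print(n,f,p["cx"],p["cy"],E.round(3).tolist())
    for t in("open_pot","lid_bar","locked_pot"):
        for r in models.landmark_of(p,t)[:3]:
            z0={"open_pot":0,"lid_bar":119,"locked_pot":0}[t]
            d=E[:3,:3]@np.array([(r["point"][0]-p["cx"])/f,(r["point"][1]-p["cy"])/f,1]);o=E[:3,3]
            print(t,np.round(r["point"],1),round(r["score"],2),(o+d*(z0-o[2])/d[2]).round(1))
E
```

```text
{'clock': np.float64(0.0), 'qpos': array([ 1.191,  0.629,  0.038,  1.518, -0.027,  0.996, -0.02 ]), 'qd': array([ 0.001, -0.001,  0.001,  0.001, -0.   ,  0.001,  0.001]), 'tau': array([-0.0000e+00, -5.6340e+01,  1.2260e+00, -1.9345e+01,  1.1000e-02,
        1.0000e-02,  0.0000e+00]), 'eef_pos': array([ 200.476, -617.65 ,  230.391]), 'tool_rot': array([-3.14 ,  0.   ,  0.314]), 'force': array([ 0.734, -0.021,  0.667]), 'torque': array([ 0.015,  0.023, -0.017]), 'width': np.float64(85.401)} 18.700000000000003
scene 506.73001562692934 325.62334345541456 233.8615140269396 [[-0.465, -0.613, 0.639, -28.756], [-0.885, 0.313, -0.344, 312.733], [0.01, -0.726, -0.688, 707.808], [0.0, 0.0, 0.0, 1.0]]
open_pot [418.1 250.1] 0.77 [ 504.6 -181.4    0. ]
open_pot [426.  202.8] 0.68 [ 616.2 -281.2    0. ]
lid_bar [427.6 202.5] 0.68 [ 507.1 -184.4  119. ]
locked_pot [257.9 276.5] 0.55 [584. 125.   0.]
top 448.9053186472166 320.11605728343864 239.33511800978263 [[0.004, -0.996, 0.091, 441.232], [-1.0, -0.004, 0.005, -5.784], [-0.005, -0.091, -0.996, 932.386], [0.0, 0.0, 0.0, 1.0]]
open_pot [404.4 252.5] 0.79 [ 499.9 -175.9    0. ]
lid_bar [422.  246.5] 0.97 [ 503.4 -186.3  119. ]
locked_pot [257.6 216.9] 0.81 [573.5 130.6   0. ]
```

View pics/scene0.png

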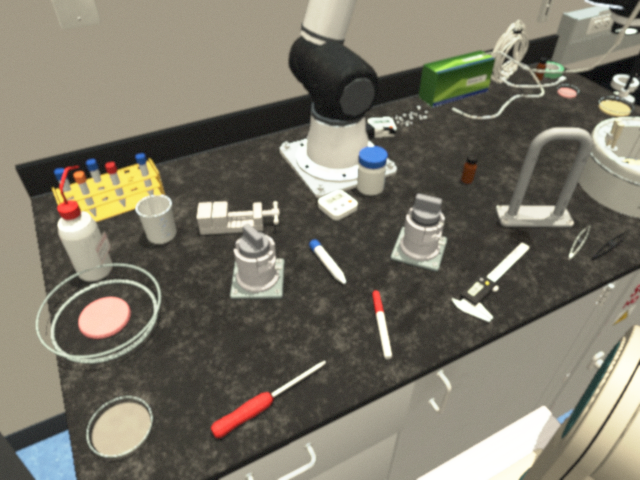

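View pics/top0.png

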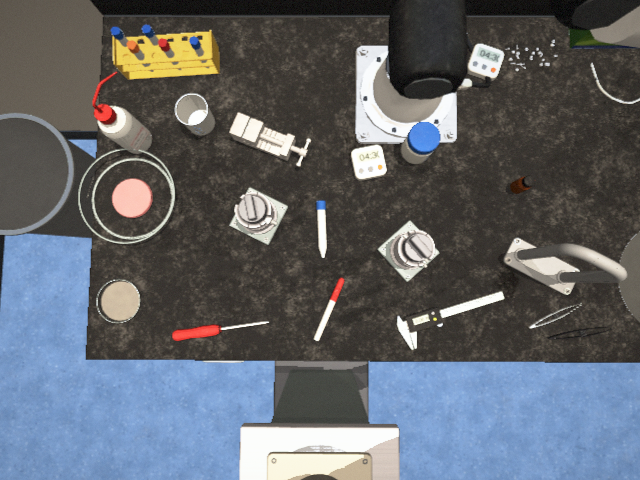

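```bash
python3 - <<'E'
import cv2,numpy as np
for n in("scene","top"):
    p=np.load(f"pics/{n}0.npz");f=240/np.tan(np.radians(p["vfov"]/2));E=p["extrinsics"]
    v,u=np.mgrid[:480,:640];z=p["range_z"]
    P=np.stack([(u-p["cx"])/f*z,(v-p["cy"])/f*z,z],-1)@E[:3,:3].T+E[:3,3]
    for c,lo,hi in(((505,-185),126,138),((505,-185),100,112),((578,127),118,130),((578,127),92,104)):
        m=(z>0)&(np.hypot(P[...,0]-c[0],P[...,1]-c[1])<50)&(P[...,2]>lo)&(P[...,2]<hi)
        q=P[m]
        if len(q)<8: print(n,c,lo,len(q));continue
        r=cv2.minAreaRect(q[:,:2].astype(np.float32))
        w,V=np.linalg.eigh(np.cov(q[:,:2].T));a=V[:,1]
        print(n,c,lo,len(q),"rect",np.round(r[0],1),np.round(r[1],1),round(r[2],1),"mean",q.mean(0).round(1),"axis deg",np.degrees(np.arctan2(a[1],a[0])).round(1))
E
python3 - <<'E'
import cv2
im=cv2.imread('pics/top0.png');cv2.imwrite('pics/top0c.png',cv2.resize(im[180:310,350:490],None,fx=4,fy=4,interpolation=cv2.INTER_CUBIC))
E
```

```text
scene (505, -185) 126 196 rect [ 504.  -181.2] [46.  17.4] 42.9 mean [ 502.4 -180.1  131.5] axis deg -137.9
scene (505, -185) 100 275 rect [ 496.2 -174.7] [50.  31.9] 50.3 mean [ 495.1 -172.1  106.8] axis deg 45.7
scene (578, 127) 118 198 rect [575.  128.1] [47.  15.1] 10.3 mean [572.8 129.1 124.3] axis deg -166.7
scene (578, 127) 92 357 rect [573.6 128.6] [50.1 48.8] 77.3 mean [568.2 132.7  99. ] axis deg 64.8
top (505, -185) 126 205 rect [ 503.6 -182.4] [45.  14.4] 40.4 mean [ 503.  -182.2  132.2] axis deg -138.9
top (505, -185) 100 356 rect [ 503.9 -181.4] [47.5 50.9] 55.6 mean [ 502.1 -179.7  106.9] axis deg 132.5
top (578, 127) 118 193 rect [575.2 127.1] [45.2 14.3] 11.7 mean [574.6 126.6 124.6] axis deg -168.7
top (578, 127) 92 362 rect [574.5 127.1] [48.5 50. ] 5.2 mean [574.  125.4  98.8] axis deg 100.9
```

View pics/top0c.png

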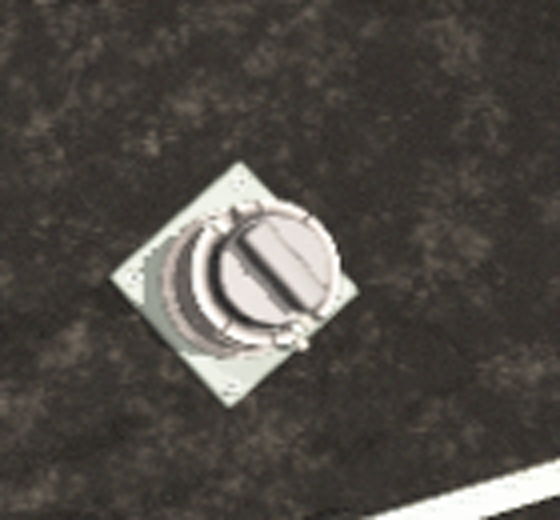

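```bash
python3 - <<'E'
import numpy as np
for n in("scene","top"):
    p=np.load(f"pics/{n}0.npz");f=240/np.tan(np.radians(p["vfov"]/2));E=p["extrinsics"]
    v,u=np.mgrid[:480,:640];z=p["range_z"]
    P=(np.stack([(u-p["cx"])/f*z,(v-p["cy"])/f*z,z],-1)@E[:3,:3].T+E[:3,3])[z>0]
    print(n)
    for x in range(150,650,50):
        print(x,[int(P[(abs(P[:,0]-x)<25)&(abs(P[:,1]-y)<25)][:,2].max(initial=-9)) for y in range(-650,0,50)])
# target deltas in tool frame from commanded start
s0=np.array([200.667,-618.264,231.313]);yaw=.314
a=np.array([np.cos(yaw),np.sin(yaw)]);b=np.array([np.sin(yaw),-np.cos(yaw)])
d=np.array([503.7,-182])-s0[:2];print(d@a,d@b)
E
```

```text
scene
150 [-9, -9, -9, -9, -9, -9, -9, -9, -9, -9, 5, 5, 5]
200 [-9, -9, -9, -9, -9, -9, -9, -9, -9, -9, -9, -9, -9]
250 [-9, -9, -9, -9, -9, -9, -9, -9, -9, -9, -9, -9, -9]
300 [-9, 3, 5, 5, 5, 4, 5, 4, 5, 10, 8, 5, 4]
350 [44, 9, 10, 13, 13, 10, 5, 5, 20, 20, 18, 4, 5]
400 [109, 116, 9, 15, 11, 6, 10, 11, 19, 19, 5, 5, 18]
450 [111, 117, 8, 214, 218, 10, 5, 5, 5, 89, 89, 5, 16]
500 [171, 118, 7, 10, 218, 212, 5, 4, 16, 135, 135, 12, 5]
550 [117, 4, 6, 4, 6, 12, 5, 4, 4, 88, 89, 5, 5]
600 [5, 5, 5, 4, 5, 39, 5, 5, 4, 5, 5, 5, 5]
top
150 [-9, -9, -9, -9, -9, -9, -9, -9, -9, -9, 5, 6, 5]
200 [-9, -9, -9, -9, -9, -9, -9, -9, -9, -9, -9, -9, -9]
250 [-9, -9, -9, -9, -9, -9, -9, -9, -9, -9, -9, -9, -9]
300 [6, 6, 5, 6, 5, 6, 5, 6, 5, 9, 6, 6, 6]
350 [30, 9, 12, 15, 15, 10, 6, 6, 23, 21, 16, 6, 5]
400 [41, 69, 6, 15, 12, 7, 12, 12, 20, 20, 6, 5, 18]
450 [-9, 76, 11, 216, 218, 10, 5, 6, 6, 89, 89, 6, 16]
500 [51, 72, 5, 12, 218, 213, 5, 5, 14, 135, 135, 13, 6]
550 [38, 6, 7, 5, 6, 14, 5, 5, 5, 109, 106, 6, 6]
600 [6, 6, 5, 6, 5, 42, 6, 6, 5, 6, 5, 6, 5]
422.9633268896534 -321.3367406497991
```

Request:
drive_tool(
  deltas="0 0 -0.06 0 0.06; 0.03 -0.02 -0.1 0 0.06; 0.08 -0.06 -0.1 0 0.06; 0.13 -0.1 -0.1 -5 0.06; 0.18 -0.14 -0.1 -10 0.06; 0.23 -0.175 -0.1 -15 0.06; 0.28 -0.213 -0.1 -20 0.06; 0.33 -0.25 -0.08 -23.5 0.06; 0.38 -0.29 -0.05 -23.5 0.06; 0.423 -0.3213 -0.03 -23.5 0.06; 0.423 -0.3213 0 -23.5 0.06; 0.423 -0.3213 0 -23.5 0.06",
)

```text
clock: 1.9
eef_pos: [502.5, -180.7, 229.5]
tool_rot: [-3.137, 0.003, 0.726]
force: [-0.6, -1.1, -0.0]
width: 60.0
```

Request:
drive_tool(
  deltas="0 0 0.04 0 0.06; 0 0 0.08 0 0.06; 0 0 0.1 0 0.06; 0 0 0.105 0 0.06; 0 0 0.105 0 0.06; 0 0 0.105 0 0.06",
)

```text
clock: 2.65
eef_pos: [504.7, -182.8, 127.7]
tool_rot: [3.139, -0.001, 0.723]
force: [-0.2, 0.4, 0.8]
width: 59.9
```

```bash
python3 - <<'E'
from cell import ctrl, imaging
import cv2,numpy as np
for n,r in(("scene",(130,290,340,500)),("top",(180,310,340,500))):
    p=imaging.get_image(n);c=p["color"][r[0]:r[1],r[2]:r[3],::-1]
    cv2.imwrite(f"pics/{n}1.png",cv2.resize(c,None,fx=3.5,fy=3.5,interpolation=cv2.INTER_CUBIC))
    s=ctrl.read_state();print(s["eef_pos"],s["tool_rot"],s["force"],s["width"],s["qpos"])
E
```

```text
[ 504.60346628 -182.59144597  127.56306948] [ 3.13954095e+00 -1.09833742e-03  7.23513850e-01] [-0.01859806 -0.17406111 -0.2929215 ] 60.17560767245352 [ 0.38653934  0.61381551 -0.13745899  1.93268736  0.14020494  0.60181202
 -0.68897709]
[ 504.46420205 -182.45108351  127.39952629] [ 3.13982907e+00 -9.43156951e-04  7.23685203e-01] [-0.15202605  0.70175725 -0.00070557] 59.88451343998563 [ 0.38638504  0.61400545 -0.13747002  1.932975    0.14023834  0.60166467
 -0.68901901]
```

View pics/scene1.png

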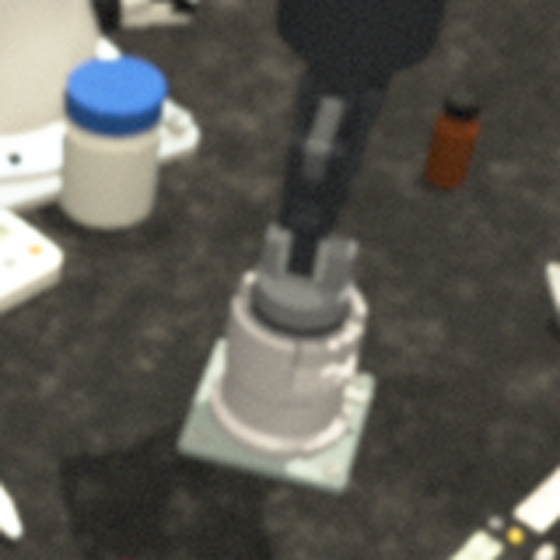

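View pics/top1.png

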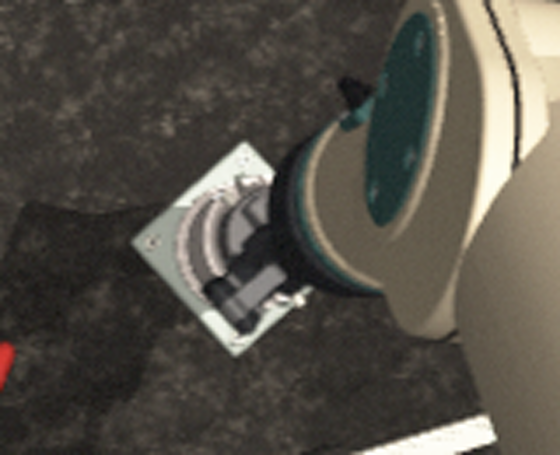

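Request:
drive_tool(
  deltas="0 0 0.009 0 0.06; 0 0 0.017 0 0.06; 0 0 0.017 0 0.06; 0 0 0.017 0 0.03; 0 0 0.017 0 0; 0 0 0.017 0 0; 0 0 0.017 0 0; 0 0 0.017 0 0; 0 0 0.017 0 0; 0 0 0.017 0 0",
)

```text
clock: 4.0
eef_pos: [504.2, -182.3, 109.6]
tool_rot: [3.141, -0.0, 0.724]
force: [1.0, -1.1, 3.5]
width: 13.0
```

Request:
drive_tool(
  deltas="0 0 0.005 0 0; 0 0 0.01 0 0; 0 0 0.015 0 0; 0 0 0.0155 0 0; 0 0 0.0155 0 0; 0 0 0.0155 0 0",
)

```text
clock: 4.75
eef_pos: [504.3, -182.4, 94.4]
tool_rot: [3.14, -0.0, 0.724]
force: [-0.7, -1.4, 10.1]
width: 12.5
```

Request:
drive_tool(
  deltas="0 0 0.001 0 0; 0 0 0.001 0 0; 0 0 0.001 8 0; 0 0 0.001 16 0; 0 0 0.001 16 0",
)

```text
clock: 5.38
eef_pos: [504.1, -182.1, 93.4]
tool_rot: [3.141, -0.0, 0.444]
force: [-0.4, -0.3, 10.0]
width: 12.8
```

```bash
python3 - <<'E'
from cell import ctrl, imaging
import cv2,numpy as np
for n,r in(("scene",(130,290,340,500)),):
    p=imaging.get_image(n);c=p["color"][r[0]:r[1],r[2]:r[3],::-1]
    cv2.imwrite(f"pics/{n}2.png",cv2.resize(c,None,fx=3.5,fy=3.5,interpolation=cv2.INTER_CUBIC))
    s=ctrl.read_state();print(s["eef_pos"],s["tool_rot"],s["force"],s["torque"],s["width"])
E
```

```text
[ 504.09943581 -182.08997116   93.42958992] [ 3.14091896e+00 -3.55574076e-04  4.44495545e-01] [-1.15540808 -0.23897427 11.03159979] [-7.89126539e-02  2.24266901e-01 -1.56950516e-04] 12.7114884382785
```

View pics/scene2.png

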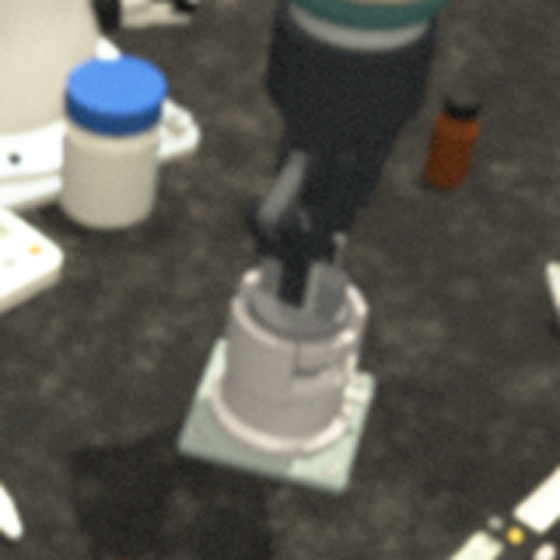

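The image shows the lid sunk into the collar and the bar turned with the fingers, at about (300,285) in the crop. There is no resisting moment about z, so the turn is free.

Request:
drive_tool(
  deltas="0 0 0 9 0; 0 0 0 18 0; 0 0 0 27 0; 0 0 0 36 0; 0 0 0 44 0; 0 0 0 44 0; 0 0 0 44 0",
)

```text
clock: 6.3
eef_pos: [504.1, -181.2, 93.3]
tool_rot: [-3.141, -0.0, -0.323]
force: [-0.9, 1.8, 10.8]
width: 12.9
```

```bash
python3 - <<'E'
from cell import ctrl, imaging
import cv2,numpy as np
for n,r in(("scene",(130,290,340,500)),):
    p=imaging.get_image(n);c=p["color"][r[0]:r[1],r[2]:r[3],::-1]
    cv2.imwrite(f"pics/{n}3.png",cv2.resize(c,None,fx=3.5,fy=3.5,interpolation=cv2.INTER_CUBIC))
    s=ctrl.read_state();print(s["eef_pos"],s["tool_rot"],s["force"],s["torque"],s["width"])
E
```

```text
[ 504.10292191 -181.27862402   93.31308547] [-3.14063834e+00 -1.34235205e-04 -3.22789265e-01] [-1.2937649   1.79029728  9.61357074] [0.34464332 0.15084304 0.00733061] 12.838333077520776
```

View pics/scene3.png

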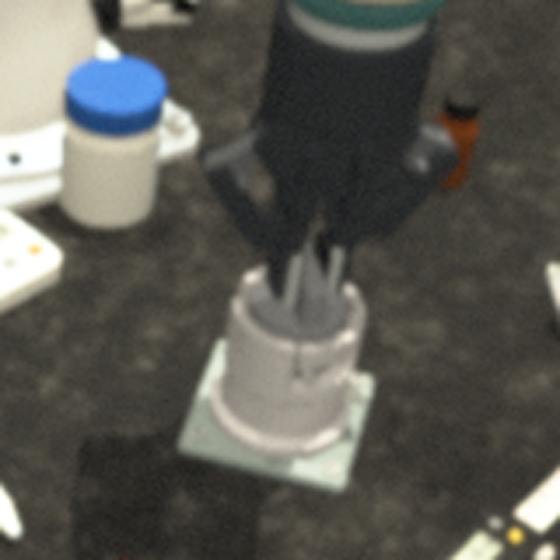

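The bar has turned the full 60°. Next I let it spring up into the notch, then release.

Request:
drive_tool(
  deltas="0 0 -0.003 0 0; 0 0 -0.006 0 0; 0 0 -0.0075 0 0; 0 0 -0.0075 0 0; 0 0 -0.0075 0 0.02; 0 0 -0.0075 0 0.04; 0 0 -0.0075 0 0.05; 0 0 -0.0075 0 0.05; 0 0 -0.0075 0 0.05",
)

```text
clock: 7.48
eef_pos: [503.8, -182.1, 100.3]
tool_rot: [3.142, 0.0, -0.323]
force: [-0.5, -0.6, -0.3]
width: 49.6
```

Request:
drive_tool(
  deltas="0 0 -0.02 0 0.05; 0 0 -0.05 0 0.05; 0 0 -0.1 0 0.05; -0.06 0 -0.14 0 0.05; -0.11 0 -0.14 0 0.05; -0.15 0 -0.14 0 0.05; -0.15 0 -0.14 0 0.05; -0.15 0 -0.14 0 0.05",
)

```text
clock: 8.48
eef_pos: [362.7, -134.7, 240.7]
tool_rot: [-3.141, -0.002, -0.323]
force: [1.4, 0.0, 0.1]
width: 49.8
```

```bash
python3 - <<'E'
from cell import ctrl, imaging
import cv2,numpy as np
s=ctrl.read_state();print(s["clock"],s["eef_pos"],s["force"])
for n,rr in(("scene",(130,290,340,500)),("top",(180,310,340,500))):
    p=imaging.get_image(n);c=p["color"][rr[0]:rr[1],rr[2]:rr[3],::-1]
    cv2.imwrite(f"pics/{n}4.png",cv2.resize(c,None,fx=3.5,fy=3.5,interpolation=cv2.INTER_CUBIC))
    f=240/np.tan(np.radians(p["vfov"]/2));E=np.array(p["extrinsics"])
    v,u=np.mgrid[:480,:640];z=p["range_z"]
    P=np.stack([(u-p["cx"])/f*z,(v-p["cy"])/f*z,z],-1)@E[:3,:3].T+E[:3,3]
    for lo,hi in((116,140),(92,110)):
        m=(z>0)&(np.hypot(P[...,0]-504,P[...,1]+182)<32)&(P[...,2]>lo)&(P[...,2]<hi)
        q=P[m]
        if len(q)<8: print(n,lo,len(q));continue
        r=cv2.minAreaRect(q[:,:2].astype(np.float32))
        print(n,lo,len(q),"rect",np.round(r[0],1),np.round(r[1],1),round(r[2],1),"median z",np.median(q[:,2]))
E
```

```text
8.475 [ 362.73329388 -134.71823287  240.71347536] [1.43171915 0.04288821 0.0599038 ]
scene 116 177 rect [ 504.  -181.1] [14.4 47.1] 71.4 median z 124.36227010470884
scene 92 349 rect [ 501.5 -179.4] [50.3 45.6] 53.0 median z 99.71260742301695
top 116 209 rect [ 503.5 -182.7] [14.6 46. ] 71.4 median z 124.642192939903
top 92 378 rect [ 503.2 -183. ] [50.1 51. ] 16.1 median z 99.24207504437567
```

View pics/scene4.png

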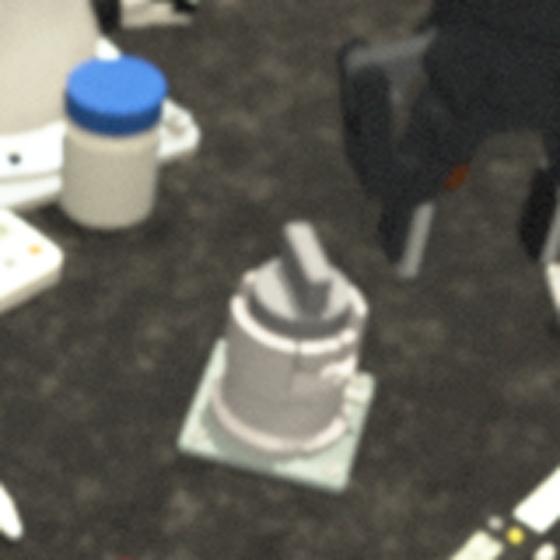

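The bar top is now at 124.5 mm, the locked height, and the bar's axis is at -18.6°, so it has turned 60° from 41.5°. The gripper is clear.

```bash
python3 - <<'E'
from cell import ctrl
print(ctrl.finish_job())
E
```

```text
the job is handed in; nothing more can be done
None
```

The higher lid is now locked. I gripped its bar, pushed it down about 16 mm against roughly 10–11 N, turned it clockwise 60°, let it spring up into its notch and released it.

- **Height:** in both cameras the bar top reads 124.4–124.6 mm and the plug top about 99 mm. A locked lid should read 124 and 98 mm; this one started at about 132 mm.
- **Turn:** the bar went from about 41.5° to −18.6°, a turn of 60°.
- **Clearance:** the gripper was clear of the pot, with TCP height about 240 mm. The locked pot was never approached, and the clock read about 8.5 s when I handed in.

No check failed or disagreed. The measured grip width of 12.5–13 mm was slightly under the bar's 14 mm, but nothing in the later readings pointed to a slip.

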